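# Roll an order tote into the reader bay and lift it level for the label check

## Task

Push the black order tote along the rollers until it is right up against the end stop of the reader bay; roll it there with a push, do not carry it or draw it along by the handle. Then take the middle of its bridge handle, lift the tote straight up until its underside is about 10 cm above the rollers, and finish while still holding it there straight above its place in the bay, level and still, with nothing else carrying it. Keep the can and the carton standing in it, and leave the other things on the table where they are.

Things in the scene. Friction and masses are not known exactly. Their poses are not given: they have to be found in the camera images.
- conveyor: Fixed roller conveyor, 184 mm wide. Origin on the table below the middle of its width; y runs along it, the way the tote must go; z up. Free-turning steel rollers from y -270 to +250 mm, tops 60 mm above the table; 1 to 3 N moves the tote, which stops within about 1 cm after a slow push. Side rails 160 mm apart, tops at 90 mm. The -y end is open.
- bay (a point): Centre of the reader bay at roller-top height; conveyor frame (0, +160, +60) mm, axes as the conveyor's. The tote's centre is above it when home. Slick grey liners 154 mm apart, flared, from 85 mm before it.
- stop (a point): Middle of the top edge of the steel end stop's inner face, conveyor frame (0, +250, +110) mm. Behind it stands the white label reader, to y +340 mm, 128 mm above the table.
- tote_center (a point): Centre of the black open tote, 45 mm above its underside. Tote 140 mm (its x) by 180 mm (y), walls 90 mm high, 4 mm thick, flat ends. It stands on the rollers, its y along the conveyor's y within 0.05 rad. 0.5 to 1.05 kg with contents; balance point up to 15 mm along y from the handle.
- tote_handle (a point): Centre of the tote's rigid bridge handle: straight black bar along the tote's x over its middle, 140 mm long, 30 mm wide (y), 24 mm tall, flat sides; centre 132 mm above the tote's underside, 30 mm free between bar and rim, 116 mm free between its end posts. Axes as the tote's. Gripped with 60 N or more near its middle it stays level.
- tote: The same tote; origin at the centre of its underside, z up.
- can: Tin can standing loose in one end of the tote (which end varies), 62 mm diameter, 80 mm tall, lower than the tote's rim. Origin at the centre of its underside; z up.
- carton: Carton standing loose in the other end of the tote, 80 x 55 x 85 mm (x, y, z). Origin at the centre of its underside; z up.
- by_jar: Bystander, leave alone: glass jar with lid, 64 mm diameter, 100 mm tall; origin at the centre of its underside. Stands loose beside the conveyor.
- by_can: Bystander, leave alone: tin can, 66 mm diameter, 70 mm tall; origin at the centre of its underside. Stands loose beside the conveyor.
- by_carton: Bystander, leave alone: plain carton 60 x 120 x 90 mm; origin at the centre of its underside. Stands loose beside the conveyor.
- by_pack: Bystander, leave alone: flat paper-wrapped pack 70 x 110 x 35 mm; origin at the centre of its underside. Stands loose beside the conveyor.
- by_tape: Bystander, leave alone: roll of clear tape lying flat, 90 mm diameter, 48 mm tall; origin at the centre of its underside. Stands loose beside the conveyor.
- by_driver: Bystander, leave alone: screwdriver, 180 mm long, lying on the table; origin near its middle. Stands loose beside the conveyor.
- by_cup: Bystander, leave alone: open grey cup, 80 mm diameter, 85 mm tall; origin at the centre of its underside. Stands loose beside the conveyor.
Mind the look-alikes: they are no part of the job. Leave any purple or red look-alike of the can alone.

How it is judged (in metres and radians):
On the way, in this order (a step that is already met when the one before it is completed fails the run):
1. the tote stands on the rollers in the bay, against the end stop (gap under 7 mm) (y of tote_center in the frame of conveyor above 0.153 m and z of tote_center in the frame of conveyor below 0.112 m and linear speed of tote below 0.05 m/s), for 0.2 s.
2. the tote is lifted level over the bay, its underside 65 to 145 mm above the rollers (z of tote_center in the frame of bay between 0.11 and 0.19 m and horizontal distance between tote_center and bay below 0.025 m and angle between tote_center's own z axis and vertical below 0.1 rad), for 0.3 s.
At the end, for the whole second after the job is handed in: Held by the handle (within 30 mm of its centre), underside 65-145 mm above the rollers, centre within 25 mm of the bay's, tilt under 0.1 rad, still (30 mm/s, 0.15 rad/s), touching neither conveyor nor bystanders, can and carton standing inside (all of step 2 and contact force between tote and conveyor below 0.2 N and contact force between tote and by_jar below 0.2 N and contact force between tote and by_can below 0.2 N and contact force between tote and by_carton below 0.2 N and contact force between tote and by_pack below 0.2 N and contact force between tote and by_tape below 0.2 N and contact force between tote and by_driver below 0.2 N and contact force between tote and by_cup below 0.2 N and x of can in the frame of tote_center between -0.07 and 0.07 m and y of can in the frame of tote_center between -0.09 and 0.09 m and z of can in the frame of tote_center between -0.06 and 0 m and x of carton in the frame of tote_center between -0.07 and 0.07 m and y of carton in the frame of tote_center between -0.09 and 0.09 m and z of carton in the frame of tote_center between -0.06 and 0 m and angle between each of can, carton's own z axis and vertical below 0.3 rad and linear speed of tote below 0.03 m/s and angular speed of tote below 0.15 rad/s and contact force between the fingers and tote above 2 N and distance between the grasp point and tote_handle below 0.03 m); the arm keeps its last pose, push and grip.
It fails at once if the tote is lifted more than 20 mm off the rollers before it is in the bay (z of tote_center in the frame of conveyor above 0.125 m and y of tote_center in the frame of conveyor below 0.1 m).
It fails at once if the handle is gripped before the tote is in the bay (contact force between the fingers and tote above 1 N and distance between the grasp point and tote_handle below 0.05 m and y of tote_center in the frame of conveyor below 0.1 m).
It fails at once if the tote is tipped by more than 0.35 rad (angle between tote_center's own z axis and vertical above 0.35 rad).
It fails at once if the can or the carton falls over (angle between any of can, carton's own z axis and vertical above 0.6 rad).
It fails at once if another thing on the table is moved more than 30 mm (distance of any of by_jar, by_can, by_carton, by_pack, by_tape, by_driver, by_cup from where it was at the start of the episode above 0.03 m).
It also fails if it takes over 51 s, if anything falls off the work surface, if the arm or the gripper's body presses on something with over 40 N, if the wrist force passes 120 N, or if a joint passes its speed limit or range.

## Robot

A 6-joint arm with a two-finger parallel gripper is mounted at the origin on the work surface. World frame = base frame: x ahead of the robot, y to its left, z up, the work surface at z = 0. Lengths are in mm, angles in rad, forces in N, time in s.
With the tool pointing down it reaches from about 250 to 775 mm from the base axis. Payload 8.9 kg.
Tool frame: the origin (TCP) lies on the centre line of the jaws, within the pads' length; the fingertips stand 17 mm ahead of it and the grasp point (between the pads) lies 2 mm behind it; z points along the fingers, y is the direction in which the jaws open and shut (so a half turn about z gives the same grasp; the last joint's range is limited). The gripper opens to 85 mm and grips with 20 to 120 N. Pads are 22 mm wide; open, the fingers measure 114 mm over their backs; the gripper's body (76 mm by 85 mm) begins 54 mm behind the grasp point. The pads swing forward as they close: fully open they stand 13 mm farther back than shut.
Start: joints at [0.987, 0.291, -0.153, 1.127, 0, 1.431], TCP at [225.89, 473.917, 248.305] pointing down, gripper open.
Joint ranges: [-2.52, 2.52], [-0.91, 1.74], [-1.3, 1.37], [-1.96, 2.02], [-1.52, 1.47], [-3.14, 3.14]. Speed limits (rad/s): [2.22, 2.22, 2.79, 3.14, 3.14, 3.14].

## Interface

Orientations are given as a 3x3 rotation matrix whose columns are the frame's x, y, z axes.
In Python, from plant import status, vision, job gives the robot as it stands.
- The arm moves only by the shell command python3 -m inch 'ROWS' [OPENING] [FORCE]. ROWS is a JSON object of lists of equal length, an entry for each row: "delta_pos": the shift along the tool's x, y, z in mm, a list of three; "twist": the turn about the tool's z in degrees. A call has 1 to 20 rows; each row is the pose to reach, as a shift and turn from the pose commanded when the call began, along the tool's axes at that moment; what a row does not reach only later rows make up. A row lasts 1/8 s, in which the tool goes at most 62.5 mm and 10.7 degrees, less where a joint would pass 70% of its speed; a pose out of reach is approached as far as the arm can. A call with a gripper value outside its range is refused whole. OPENING is the opening in per cent of the stroke, from 0 (shut) to 100 (fully open), set as the call begins (- or left out, the last holds). The fingers move at their own pace and stop on an object; FORCE is the grip in N (left out, the last holds). Time passes only in rows, so rows that repeat a pose let the fingers close. It gives the time, the measured TCP pose, the force and the opening at its end, in the units of the state.
- status.read_state(): the state, without advancing time (a new reading comes with each control period).
- vision.snapshot(name): name is "side" or "top" or "wrist"; returns the picture (400x640x3 uint8, red, green, blue); there is no depth.
- vision.camera_info(name): a dict with "fx", "fy", "cx", "cy" (pixels), "eye" and "rotation" of the camera in the world. Camera axes: x right, y down, z forward; pixel columns grow to the right and rows downward; lengths in mm; the calibration is good to about 2 mm. A picture is of the moment at which its call begins: read the wrist's pose just before it. camera_info takes no time and is no camera call; for the wrist camera it gives the pose at the moment of the call.
- job.job_done(): hands the job in, once; it reports no verdict.
Trained networks look in the newest picture that a camera, given by its name, has taken for a name from the list of things; names that differ only in an ending like _2 or _b are one class to them, and where a whole thing is asked for, a point or a joint stands for the part that bears it (a point fixed in the world has none). Each returns a list of dicts, best first, with "confidence" (0 to 1); they miss things now and then, are a little off and sometimes report something else, mostly with a low value. They report only what shows in the picture. A call takes as long as a camera call. They do not tell look-alikes from the thing itself.
- vision.masks_of(camera, query): "region" (400x640 bool, what is visible of it) and "bbox" ([left, top, right, bottom] in pixels, round what is visible of it).
The state is a dict: "time_s": time; "qpos": joint angles; "qd": joint speeds; "tau": joint torques, N m; "tool_pos": TCP position; "eef_rot": TCP orientation; "contact_force": force on the tool from outside, world axes, zero at the start; "torque": the same for the moment, N m; "width": finger opening in mm.
Only numpy, scipy, OpenCV 4.12 (cv2) and the standard library are available. Lean on these libraries where they do the work, as an engineer would, in place of code of your own. Each camera call takes 0.05 s, during which the arm holds its last target. There are 200 camera calls.

## Working session

There is one attempt and no reset: what is moved stays moved. The work goes in short steps, Python scripts to look and compute and a shell command to move; the robot and the scene stay as the last step left them, time stands still between calls to the robot, and variables do not carry over. Pictures are saved under pics/ and viewed, about 8 in all and at most 12, crops included, and the job is handed in when it is done.

```bash
mkdir -p pics; ls
python3 - <<'E'
from plant import status, vision
import cv2, numpy as np
s=status.read_state(); print({k:np.round(v,3).tolist() for k,v in s.items()})
for n in ("top","side"):
    im=vision.snapshot(n); cv2.imwrite(f"pics/{n}0.png",im[:,:,::-1]); c=vision.camera_info(n); print(n,{k:np.round(v,3).tolist() for k,v in c.items()})
    for q in ("tote","tote_handle","conveyor","can","carton"):
        for d in vision.masks_of(n,q)[:3]: 
            r=d["region"]; ys,xs=np.nonzero(r); print(q,round(d["confidence"],2),d["bbox"],xs.mean().round(1),ys.mean().round(1),r.sum())
E
```

```text
pics
{'time_s': 0.0, 'qpos': [0.987, 0.291, -0.154, 1.127, 0.0, 1.432], 'qd': [-0.0, 0.001, -0.001, -0.0, 0.0, -0.0], 'tau': [-0.004, -53.715, 33.137, 0.016, -0.0, -0.0], 'tool_pos': [225.639, 473.574, 247.731], 'eef_rot': [[-0.903, 0.43, -0.001], [0.43, 0.903, -0.001], [0.0, -0.001, -1.0]], 'contact_force': [-0.171, -0.197, 0.266], 'torque': [-0.04, 0.003, -0.002], 'width': 85.642}
top {'fx': 489.224, 'fy': 489.224, 'cx': 321.809, 'cy': 184.868, 'eye': [276.586, -2.89, 1683.203], 'rotation': [[0.025, -0.984, 0.179], [-1.0, -0.027, -0.01], [0.015, -0.179, -0.984]]}
tote 0.73 [336.1, 167.0, 403.7, 222.2] 367.8 190.9 1941
tote_handle 0.9 [333.8, 161.4, 402.3, 221.9] 367.3 190.1 1711
conveyor 0.91 [226.4, 142.8, 415.0, 232.6] 301.5 182.8 6166
conveyor 0.43 [337.4, 161.1, 400.7, 221.2] 368.4 190.5 1810
can 0.79 [431.0, 166.5, 449.0, 185.8] 442.7 177.0 365
can 0.79 [367.9, 113.1, 385.3, 137.0] 376.5 123.1 301
can 0.75 [344.0, 183.5, 364.5, 202.3] 352.8 193.9 334
carton 0.78 [371.8, 180.1, 395.1, 204.5] 383.7 193.8 456
side {'fx': 473.01, 'fy': 473.01, 'cx': 317.438, 'cy': 201.509, 'eye': [-117.907, -854.635, 985.01], 'rotation': [[0.793, -0.353, 0.496], [-0.608, -0.485, 0.628], [0.019, -0.8, -0.6]]}
tote 0.67 [314.9, 212.9, 393.4, 293.1] 353.2 252.2 3658
tote_handle 0.58 [312.8, 214.8, 392.0, 293.6] 353.0 252.2 3603
tote_handle 0.55 [378.2, 211.9, 389.9, 243.4] 384.0 226.7 334
conveyor 0.96 [266.3, 159.0, 409.9, 325.4] 320.7 234.7 6826
can 0.83 [427.4, 299.1, 453.8, 338.0] 439.8 317.9 830
can 0.75 [410.7, 224.4, 432.9, 255.3] 422.2 240.0 593
can 0.6 [331.5, 239.3, 351.4, 261.8] 341.9 247.2 239
carton 0.83 [342.7, 242.6, 379.4, 270.9] 360.5 253.9 636
carton 0.44 [316.0, 214.9, 395.9, 291.4] 352.8 252.0 3511
```

Run:
```python
import cv2
a=cv2.imread("pics/top0.png")[90:260,190:470]; cv2.imwrite("pics/topc.png",cv2.resize(a,None,fx=2.8,fy=2.8,interpolation=cv2.INTER_CUBIC))
a=cv2.imread("pics/side0.png")[130:350,230:480]; cv2.imwrite("pics/sidec.png",cv2.resize(a,None,fx=2.7,fy=2.7,interpolation=cv2.INTER_CUBIC))
```

```text
(no output)
```

View pics/topc.png

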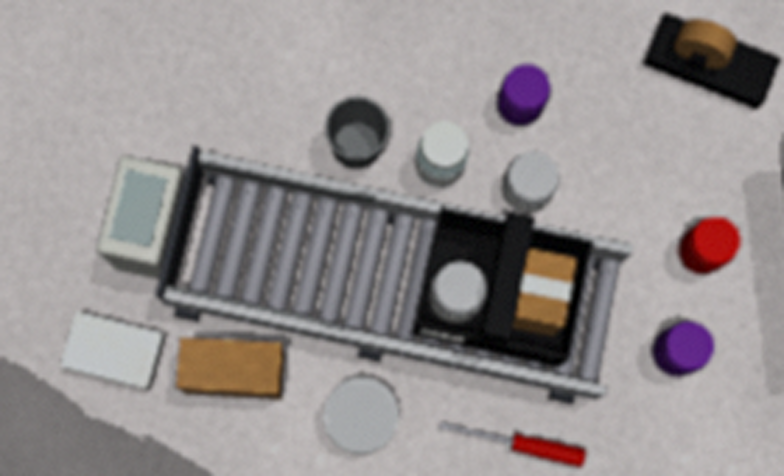

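View pics/sidec.png

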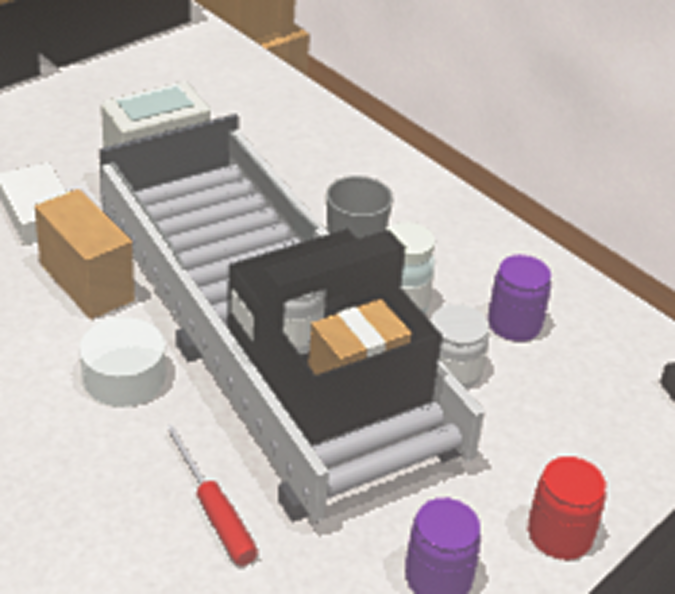

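The tote is the black box on the conveyor, with its handle at top-crop (508,275). The can is at the stop end (460,290) and the carton at the open end (547,290). Look-alikes are the purple cans at (525,95) and (683,348), the red one at (710,245), the grey tin at (530,180), which is by_can, and a black slab at (710,60). None of these resembles the tote.

The stop is on the left, so the push goes in world +y. Next I fit the poses.

```bash
cat > h.py <<'E'
import numpy as np
from plant import vision
def proj(c,P):
    p=(np.atleast_2d(P)-c["eye"])@np.array(c["rotation"]); return np.c_[c["fx"]*p[:,0]/p[:,2]+c["cx"],c["fy"]*p[:,1]/p[:,2]+c["cy"]]
def back(c,uv,z):
    d=np.array(c["rotation"])@[(uv[0]-c["cx"])/c["fx"],(uv[1]-c["cy"])/c["fy"],1]; e=np.array(c["eye"]); return e+d*(z-e[2])/d[2]
E
python3 - <<'E'
from h import *
T=vision.camera_info("top");S=vision.camera_info("side")
def t(u,v,z): return back(T,(190+u/2.8,90+v/2.8),z).round(0)
def s(u,v,z): return back(S,(230+u/2.7,130+v/2.7),z).round(0)
for n,p in dict(stopR=t(195,150,110),stopL=t(163,297,110),railR=t(630,243,90),railL=t(604,393,90),rim1=t(443,210,150),rim2=t(592,240,150),rim3=t(565,362,150),rim4=t(415,330,150),h1=t(520,214,204),h2=t(499,338,204),
 jar=t(443,138,100),can=t(532,168,70),cup=t(358,122,85),
 s_stopL=s(102,157,110),s_stopR=s(238,120,110),s_railL=s(318,490,90),s_railR=s(477,408,90),s_hL=s(232,265,204),s_hR=s(398,240,204),s_rimNL=s(300,392,150),s_rimNR=s(438,332,150)).items(): print(n,p)
E
```

```text
stopR [696. 191. 110.]
stopL [519. 219. 110.]
railR [ 603. -328.   90.]
railL [ 423. -296.   90.]
rim1 [ 623. -101.  150.]
rim2 [ 593. -273.  150.]
rim3 [ 452. -241.  150.]
rim4 [483. -72. 150.]
h1 [ 609. -183.  204.]
h2 [ 470. -161.  204.]
jar [ 722. -103.  100.]
can [ 696. -214.   70.]
cup [744.  -1.  85.]
s_stopL [521. 212. 110.]
s_stopR [699. 180. 110.]
s_railL [ 412. -311.   90.]
s_railR [ 600. -326.   90.]
s_hL [ 456. -125.  204.]
s_hR [ 609. -190.  204.]
s_rimNL [ 437. -252.  150.]
s_rimNR [ 594. -269.  150.]
```

```bash
python3 -m inch '{"delta_pos":[[-15,-15,0],[-45,-45,0],[-80,-80,0],[-115,-110,0],[-150,-145,0],[-185,-180,0],[-220,-215,0],[-255,-250,0],[-290,-285,0],[-330,-320,0],[-370,-355,0],[-410,-395,0],[-450,-435,0],[-490,-475,0],[-525,-510,0],[-555,-540,0],[-580,-562,0],[-595,-576,0],[-595,-576,0],[-595,-576,0]],"twist":[-1,-2,-3,-4,-5,-6,-7,-8,-9,-10,-11,-12,-13,-14,-15,-15,-15,-15,-15,-15]}' 0 60
python3 - <<'E'
from plant import vision
from h import *
import cv2
from plant import status
s=status.read_state(); print(np.round(s["eef_rot"],3).tolist())
im=vision.snapshot("wrist"); cv2.imwrite("pics/w1.png",im[:,:,::-1])
im=vision.snapshot("side")[130:380,230:530]; cv2.imwrite("pics/s1.png",cv2.resize(im[:,:,::-1],None,fx=2,fy=2))
c=vision.camera_info("wrist"); print({k:np.round(v,2).tolist() for k,v in c.items()})
for p in [(513,-312,90),(518,-265,60),(540,-172,192)]: print(p,proj(c,p).round(),proj(vision.camera_info("side"),p).round())
E
```

```text
time_s: 3.1
tool_pos: [514.8, -301.3, 248.2]
eef_rot: [[-0.983, 0.182, -0.0], [0.182, 0.983, 0.001], [0.001, 0.0, -1.0]]
contact_force: [-0.3, -0.1, -0.7]
width: 0.1
[[-0.983, 0.182, -0.0], [0.182, 0.983, 0.001], [0.001, 0.0, -1.0]]
{'fx': 326.18, 'fy': 326.18, 'cx': 320.7, 'cy': 201.3, 'eye': [438.32, -284.97, 372.83], 'rotation': [[0.18, 0.94, 0.3], [0.98, -0.17, -0.05], [0.0, 0.31, -0.95]]}
(513, -312, 90) [[306. 187.]] [[378. 293.]]
(518, -265, 60) [[355. 176.]] [[366. 289.]]
(540, -172, 192) [[535. 234.]] [[353. 229.]]
```

View pics/w1.png

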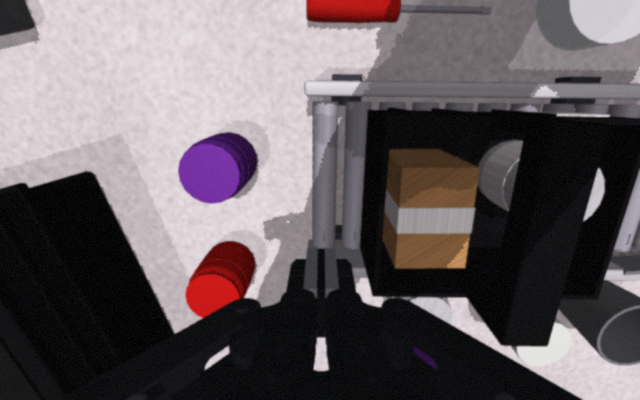

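View pics/s1.png

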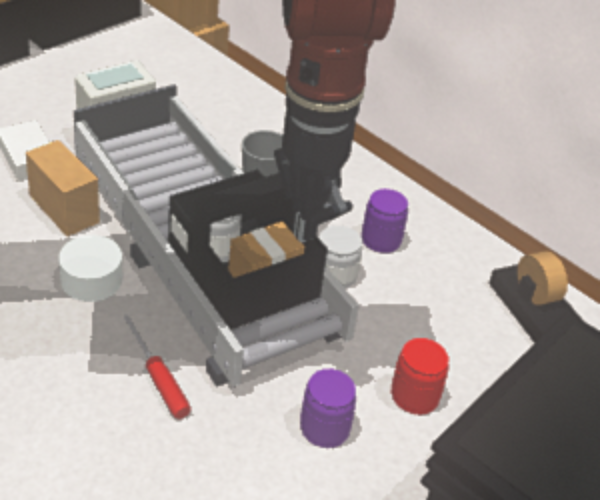

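Wrist picture: the tool is over the open end, axes aligned with the conveyor. The tote's back wall runs from (368,110) to (373,295), the carton is at (432,210), and the bar is at about (540,230). I refine these points.

Run:
```python
from h import *
from plant import status
c=vision.camera_info("wrist"); s=status.read_state(); R=np.array(s["eef_rot"]);p0=s["tool_pos"]
for n,u,z in [("backL",(368,110),150),("backR",(373,296),150),("railLend",(306,88),90),("barL",(528,113),204),("barL2",(583,117),204),("barR",(508,344),204),("barR2",(550,342),204),("roller",(324,102),60),("roller",(324,246),60)]:
    w=back(c,u,z); print(n,w.round(0),"tool",(R.T@(w-p0)).round(0))
```

```text
backL [ 453. -256.  150.] tool [69. 33. 99.]
backR [ 594. -271.  150.] tool [-73.  44.  98.]
railLend [ 430. -295.   90.] tool [ 84. -10. 159.]
barL [ 465. -184.  204.] tool [ 70. 106.  45.]
barL2 [ 472. -157.  204.] tool [ 68. 134.  45.]
barR [ 607. -195.  204.] tool [-71. 121.  45.]
barR2 [ 610. -169.  204.] tool [-70. 147.  45.]
roller [ 444. -283.   60.] tool [ 73.   5. 189.]
roller [ 587. -309.   60.] tool [-72.   6. 188.]
```

```bash
python3 -m inch '{"delta_pos":[[0,-5,10],[0,-10,30],[0,-10,55],[0,-10,80],[0,-10,100],[0,-10,110],[0,-10,112],[0,-5,112],[0,0,112],[0,5,112],[0,9,112],[0,13,112],[0,17,112],[0,21,112],[0,25,112],[0,29,112],[0,33,112],[0,38,112],[0,43,112],[0,48,112]],"twist":[0,0,0,0,0,0,0,0,0,0,0,0,0,0,0,0,0,0,0,0]}' 0
python3 - <<'E'
from plant import vision
import cv2
im=vision.snapshot("side")[130:330,230:480]; cv2.imwrite("pics/s2.png",cv2.resize(im[:,:,::-1],None,fx=2.5,fy=2.5))
E
```

```text
time_s: 5.7
tool_pos: [524.1, -254.6, 136.4]
eef_rot: [[-0.983, 0.182, 0.0], [0.182, 0.983, -0.0], [-0.0, -0.0, -1.0]]
contact_force: [1.5, -1.1, 0.1]
width: 0.1
```

View pics/s2.png

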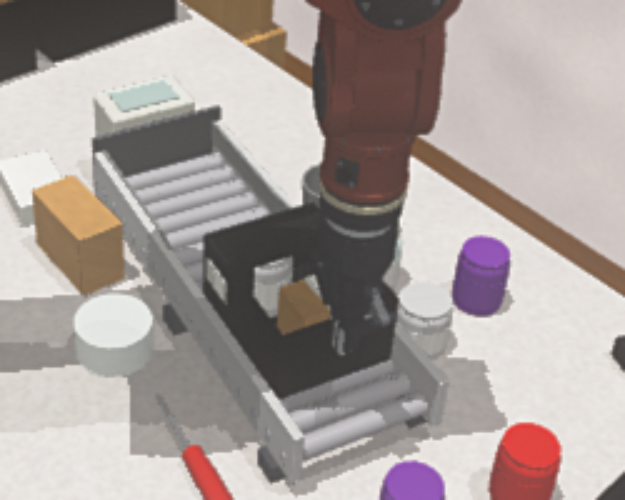

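The fingers are behind the tote's end wall (345,335) and the tote has begun to roll. I keep pushing slowly.

```bash
python3 -m inch '{"delta_pos":[[0,6,0],[0,13,0],[0,22,0],[0,32,0],[0,42,0],[0,52,0],[0,62,0],[0,72,0],[0,82,0],[0,92,0],[0,102,0],[0,112,0],[0,122,0],[0,132,0],[0,142,0],[0,152,0],[0,162,0],[0,171,0],[0,179,0],[0,186,0]],"twist":[0,0,0,0,0,0,0,0,0,0,0,0,0,0,0,0,0,0,0,0]}'
python3 -m inch '{"delta_pos":[[0,6,0],[0,12,0],[0,17,0],[0,22,0],[0,27,0],[0,32,0],[0,37,0],[0,42,0],[0,46,0],[0,50,0],[0,54,0],[0,58,0],[0,61,0],[0,64,0]],"twist":[0,0,0,0,0,0,0,0,0,0,0,0,0,0]}'
python3 - <<'E'
from plant import vision
import cv2
im=vision.snapshot("side")[130:330,230:480]; cv2.imwrite("pics/s3.png",cv2.resize(im[:,:,::-1],None,fx=2.8,fy=2.8))
E
```

```text
time_s: 8.25
tool_pos: [557.8, -71.4, 136.3]
eef_rot: [[-0.983, 0.182, -0.0], [0.182, 0.983, -0.0], [0.0, -0.0, -1.0]]
contact_force: [-0.2, -1.9, 0.5]
width: -0.1
time_s: 10.0
tool_pos: [569.4, -8.8, 136.3]
eef_rot: [[-0.983, 0.182, -0.0], [0.182, 0.983, -0.0], [0.0, -0.0, -1.0]]
contact_force: [0.2, -1.5, -1.3]
width: 0.2
```

View pics/s3.png

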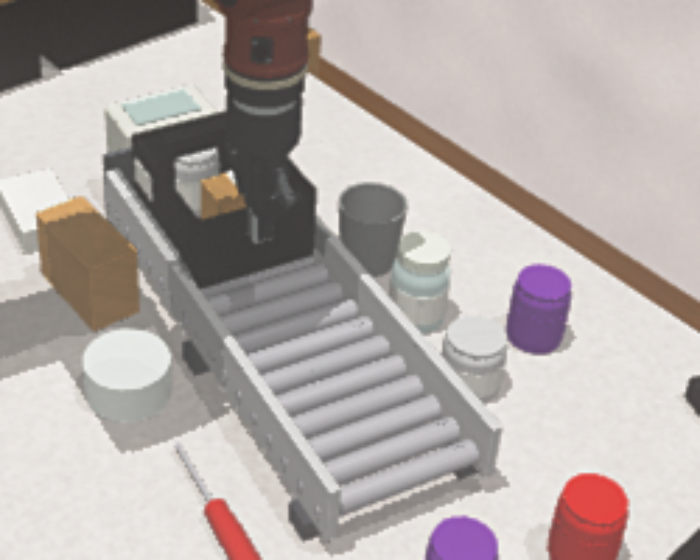

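The tote is nearly in the bay. I go on until the force rises.

```bash
python3 -m inch '{"delta_pos":[[0,2,0],[0,4,0],[0,6,0],[0,8,0],[0,10,0],[0,12,0],[0,14,0]],"twist":[0,0,0,0,0,0,0]}'; python3 -m inch '{"delta_pos":[[0,2,0],[0,4,0],[0,4,0]],"twist":[0,0,0]}'
```

```text
time_s: 10.92
tool_pos: [571.9, 4.9, 136.3]
eef_rot: [[-0.983, 0.182, -0.0], [0.182, 0.983, 0.0], [0.0, 0.0, -1.0]]
contact_force: [-0.8, -1.1, 0.4]
width: -0.1
time_s: 11.3
tool_pos: [572.7, 8.9, 136.3]
eef_rot: [[-0.983, 0.182, 0.0], [0.182, 0.983, 0.0], [-0.0, 0.0, -1.0]]
contact_force: [1.2, -0.4, -0.2]
width: 0.6
```

```bash
python3 -m inch '{"delta_pos":[[0,2,0],[0,4,0],[0,4,0]],"twist":[0,0,0]}';python3 -m inch '{"delta_pos":[[0,2,0],[0,4,0],[0,4,0]],"twist":[0,0,0]}'
```

```text
time_s: 11.68
tool_pos: [573.4, 12.8, 136.3]
eef_rot: [[-0.983, 0.182, 0.0], [0.182, 0.983, 0.0], [-0.0, 0.0, -1.0]]
contact_force: [-0.0, 0.5, -0.2]
width: 0.0
time_s: 12.05
tool_pos: [574.6, 15.0, 136.5]
eef_rot: [[-0.983, 0.183, 0.001], [0.183, 0.983, -0.003], [-0.001, -0.003, -1.0]]
contact_force: [0.8, -9.2, 1.3]
width: 0.2
```

The force rose to 9 N, so the tote is at the stop. I hold briefly, back off, rise, and look.

```bash
python3 -m inch '{"delta_pos":[[0,1,0],[0,1,0],[0,1,0],[0,-6,0],[0,-15,0],[0,-22,-6],[0,-25,-20],[0,-25,-40],[0,-25,-65],[0,-25,-90],[0,-25,-115],[0,-25,-130],[0,-15,-138],[0,5,-140],[0,25,-140],[0,40,-140],[0,50,-140],[0,50,-140]],"twist":[0,0,0,0,0,0,0,0,0,0,0,0,0,0,0,0,0,0]}'
python3 - <<'E'
from plant import vision,status
from h import *
import cv2
s=status.read_state();R=np.array(s["eef_rot"]);p0=s["tool_pos"];c=vision.camera_info("wrist")
im=vision.snapshot("wrist"); cv2.imwrite("pics/w4.png",im[:,:,::-1])
im=vision.snapshot("top")[130:220,190:330]; cv2.imwrite("pics/t4.png",cv2.resize(im[:,:,::-1],None,fx=4,fy=4))
for w in [(589.5,111,204)]: print("bay handle in tool",(R.T@(np.array(w)-p0)).round(), proj(c,w).round())
print(p0)
for cam in("wrist","top"):
  for d in vision.masks_of(cam,"tote_handle")[:2]: print(cam,d["confidence"],d["bbox"])
E
```

```text
time_s: 14.3
tool_pos: [583.2, 66.5, 276.0]
eef_rot: [[-0.984, 0.181, -0.001], [0.181, 0.984, -0.0], [0.0, -0.0, -1.0]]
contact_force: [0.0, 0.5, -0.0]
width: 0.0
bay handle in tool [ 2. 45. 72.] [[387. 220.]]
[583.17300952  66.47956051 275.97981877]
wrist 0.58 [272.3, 112.8, 510.9, 308.1]
wrist 0.23 [80.3, 266.8, 156.0, 325.3]
top 0.41 [245.1, 156.8, 311.8, 186.4]
```

View pics/w4.png

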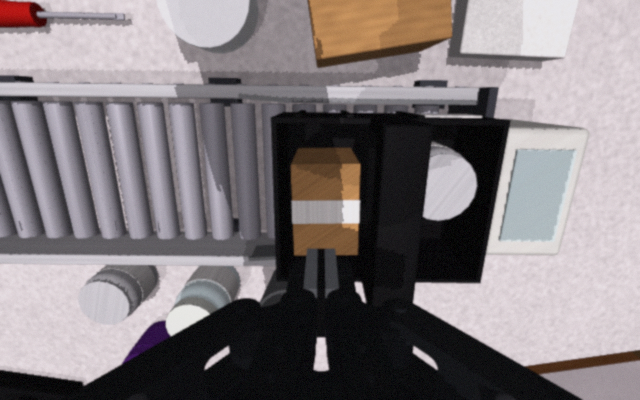

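View pics/t4.png

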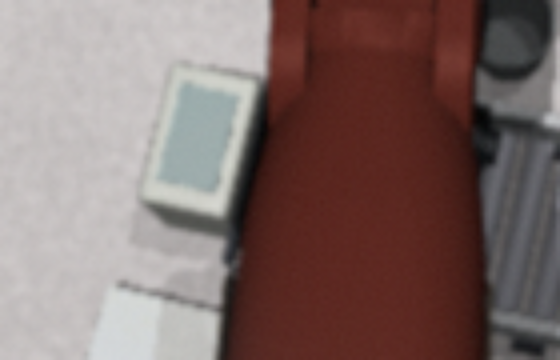

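Run:
```python
from h import *
from plant import status
import cv2
c=vision.camera_info("wrist"); s=status.read_state(); R=np.array(s["eef_rot"]);p0=s["tool_pos"]
for n,u,z in [("barRt",(424,118),204),("barRb",(413,303),204),("bar left z204",(375,200),204),("bar left z180",(375,200),180),("backL",(272,118),150),("backR",(276,280),150),("frontL",(507,120),150),("frontR",(482,282),150),("stop",(488,90),110)]:
    w=back(c,u,z); print(n,w.round(0),"tool",(R.T@(w-p0)).round(0))
im=cv2.imread("pics/w4.png")[90:320,250:530].astype(float); im=np.clip(im*4,0,255).astype(np.uint8); cv2.imwrite("pics/w4b.png",cv2.resize(im,None,fx=2.5,fy=2.5))
```

```text
barRt [530. 139. 204.] tool [66. 63. 72.]
barRb [655. 120. 204.] tool [-61.  67.  72.]
bar left z204 [575. 104. 204.] tool [16. 37. 72.]
bar left z180 [583. 107. 180.] tool [ 8. 41. 96.]
backL [515.  43. 150.] tool [ 63. -34. 126.]
backR [650.  15. 150.] tool [-75. -37. 126.]
frontL [549. 215. 150.] tool [ 61. 142. 126.]
frontR [685. 193. 150.] tool [-77. 144. 126.]
stop [528. 221. 110.] tool [ 83. 143. 166.]
```

View pics/w4b.png

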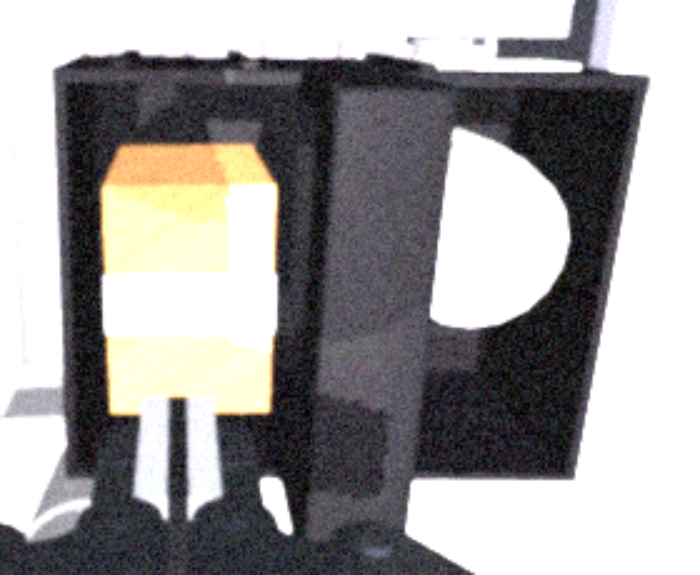

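The tote's front rim and the stop both read 143 mm, so it is against the stop. The bar's centre is at tool y ≈ +52, x ≈ -2. I open over the bar and go down.

```bash
python3 -m inch '{"delta_pos":[[0,8,0],[-1,22,0],[-2,38,0],[-2,48,0],[-2,52,0],[-2,52,0],[-2,52,0],[-2,52,8],[-2,52,20],[-2,52,35],[-2,52,50],[-2,52,64],[-2,52,75],[-2,52,82],[-2,52,86],[-2,52,86]],"twist":[0,0,0,0,0,0,0,0,0,0,0,0,0,0,0,0]}' 100 80
python3 - <<'E'
from plant import vision
import cv2
im=vision.snapshot("wrist"); im=cv2.convertScaleAbs(im[60:380,180:560],alpha=2.5); cv2.imwrite("pics/w5.png",cv2.resize(im[:,:,::-1],None,fx=1.7,fy=1.7))
E
```

```text
time_s: 16.5
tool_pos: [594.7, 116.5, 190.3]
eef_rot: [[-0.983, 0.182, 0.0], [0.182, 0.983, 0.0], [-0.0, 0.0, -1.0]]
contact_force: [0.3, -0.1, -0.3]
width: 85.2
```

View pics/w5.png

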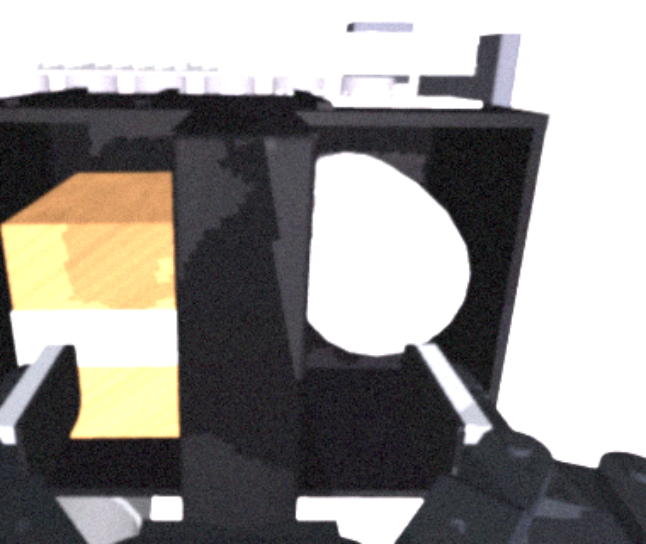

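The bar (columns 178–302) lies centred between the open fingers (77–410). I close on it.

```bash
python3 -m inch '{"delta_pos":[[0,0,0],[0,0,0],[0,0,0],[0,0,0],[0,0,0],[0,0,0],[0,0,0],[0,0,0]],"twist":[0,0,0,0,0,0,0,0]}' 0 90
python3 -m inch '{"delta_pos":[[0,0,-1],[0,0,-3],[0,0,-6],[0,0,-10],[0,0,-10]],"twist":[0,0,0,0,0]}'
```

```text
time_s: 17.55
tool_pos: [594.9, 116.6, 190.7]
eef_rot: [[-0.983, 0.182, 0.001], [0.182, 0.983, 0.0], [-0.001, 0.0, -1.0]]
contact_force: [-0.0, 0.8, 4.9]
width: 28.5
time_s: 18.18
tool_pos: [594.8, 116.5, 200.6]
eef_rot: [[-0.983, 0.182, 0.0], [0.182, 0.983, 0.0], [-0.0, 0.0, -1.0]]
contact_force: [-1.1, 0.2, -8.5]
width: 28.2
```

```bash
python3 -m inch '{"delta_pos":[[0,0,-3],[0,0,-8],[0,0,-15],[0,0,-23],[0,0,-31],[0,0,-39],[0,0,-47],[0,0,-55],[0,0,-63],[0,0,-71],[0,0,-78],[0,0,-84],[0,0,-88],[0,0,-90],[0,0,-90],[0,0,-90],[0,0,-90],[0,0,-90],[0,0,-90]],"twist":[0,0,0,0,0,0,0,0,0,0,0,0,0,0,0,0,0,0,0]}'
python3 - <<'E'
from plant import vision,status
import cv2
s=status.read_state(); print(s["torque"],max(abs(s["qd"])) if hasattr(s["qd"],"max") else s["qd"])
im=vision.snapshot("side")[60:330,200:480]; im=cv2.convertScaleAbs(im,alpha=1.5); cv2.imwrite("pics/s6.png",cv2.resize(im[:,:,::-1],None,fx=2.2,fy=2.2))
E
```

```text
time_s: 20.55
tool_pos: [594.6, 116.5, 290.2]
eef_rot: [[-0.983, 0.182, -0.0], [0.182, 0.983, -0.0], [0.0, -0.0, -1.0]]
contact_force: [-0.3, 0.2, -8.0]
width: 28.9
[-0.05947782  0.01554782 -0.06207401] 0.0018129813084905326
```

View pics/s6.png

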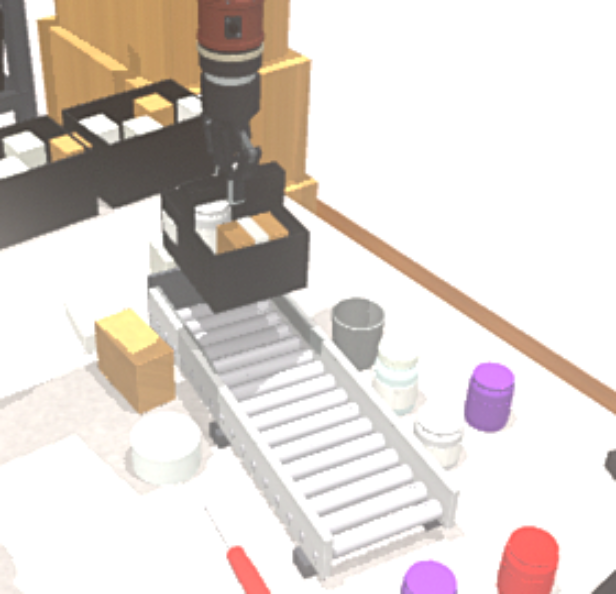

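The tote hangs level with the can and carton upright, clear of the rollers, and the bystanders are undisturbed. I hand it in.

```bash
python3 -c "
from plant import job; print(job.job_done())"
```

```text
the job is handed in; nothing more can be done
None
```

I pushed the tote along the rollers with the shut fingers against its end wall until it met the end stop. Then I gripped the middle of the handle at 90 N, lifted straight up by about 100 mm, and handed the job in while holding it there at about 20.6 s. No verdict is reported at hand-in.

- **At the stop:** the push force rose to about 9 N. In the wrist picture the front rim and the stop lined up, both at 143 mm in the tool frame.
- **Held:** the last reading before hand-in showed 28.9 mm finger opening on the 30 mm bar, about 8 N of load, the tool vertical and the joints still.
- **In the tote and around it:** in the last side picture the tote hangs level with the can and carton standing in it, and no bystander looks moved.
- **Small disagreement:** the tool stood about 7 mm from my estimate of the bay centre. That estimate is only good to about a centimetre, and the limit is 25 mm. I did not measure the centring again after the lift.

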